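Seat the control probe in the block heater and switch it on

ROBOT

A 6-joint arm with a two-finger parallel gripper is mounted at the origin on a cart in front of the work surface, level with it; the furniture and walls round the work are solid. World frame = base frame: x ahead of the robot, y to its left, z up, the work surface at z = 0. Lengths are in mm, angles in rad, forces in N, time in s.
With the tool pointing down it reaches from about 300 to 775 mm from the base axis. Payload 14.6 kg.
Tool frame: the origin (TCP) lies at the very end of the fingers, on their centre line; the grasp point (between the pads) lies 19 mm behind it; z points along the fingers, y is the line along which they close (so a half turn about z gives the same grasp; the last joint's range is limited). The gripper opens to 94 mm and grips with 3 to 60 N. Pads are 16 mm wide; open, the fingers measure 119 mm over their backs; the gripper's body (75 mm by 177 mm) begins 78 mm behind the grasp point.
Start: joints at [1.173, 0.3, 1.521, -0, 1.321, -0.067], TCP at [178.637, 520.171, 205.446] pointing down, gripper open.
Joint ranges: [-3.03, 3.03], [-0.79, 2.21], [0.23, 2.52], [-1.04, 4.18], [0, 3.07], [-2.55, 2.55]. Speed limits (rad/s): [2.22, 2.22, 2.57, 3.14, 3.14, 3.14].

INTERFACE

Orientations are given as [roll, pitch, yaw] about the fixed x, y, z axes, in that order (R = Rz(yaw) Ry(pitch) Rx(roll)).
In Python, from cell import manip gives the robot as it stands. The module is installed in compiled form; this text tells all that it offers.
- The arm moves only by the shell command python3 -m inch 'ROWS' [FORCE]. ROWS is JSON, a list of rows, each an object of numbers: "gripper": the opening, from 0 (shut) to 1 (fully open); "dx", "dy", "dz": the shift along the world's x, y, z in m; "wx", "wy", "wz": the turn, a rotation vector about the world's x, y, z in degrees. A call has exactly 5 rows; each row is the pose to reach, as a shift and turn from the pose commanded when the call began; what a row does not reach only later rows make up. A row lasts 1/12 s, in which the tool goes at most 41.7 mm and 7.16 degrees, less where a joint would pass 70% of its speed; a pose out of reach is approached as far as the arm can. A call with a gripper value outside its range is refused whole. The fingers move at their own pace and stop on an object; FORCE is the grip in N (left out, the last holds). Time passes only in rows, so rows that repeat a pose let the fingers close, or fill a call up. It gives the time, the measured TCP pose, the force, the opening and the grip force at its end, in the units of the state.
- manip.read_state(): the state, without advancing time (a new reading comes with each control period).
- manip.camera(name): name is "side" or "top" or "wrist"; returns the picture (420x560x3 uint8, blue, green, red); there is no depth.
- manip.camera_info(name): a dict with "camera_matrix" (3x3 intrinsics, pixels), "R" (3x3) and "t" (3): a world point X has camera coordinates R X + t; the wrist camera has in their place "tool_from_camera" (4x4, takes a point from camera to tool coordinates, whose origin is the TCP and whose axes are the flange's). Camera axes: x right, y down, z forward; pixel columns grow to the right and rows downward; lengths in mm; the calibration is good to about 2 mm. A picture is of the moment at which its call begins: read the wrist's pose just before it. camera_info takes no time and is no camera call.
- manip.sign_off(): hands the job in; it is judged then, once.
The state is a dict: "clock": time; "joints": joint angles; "qd": joint speeds; "effort": joint torques, N m; "eef_pos": TCP position; "eef_rot": TCP orientation; "wrist_force": force on the tool from outside, world axes, zero at the start; "moment": the same for the moment, N m; "finger_gap": finger opening in mm; "finger_force": force on a finger pad.
Only numpy, scipy, OpenCV 4.12 (cv2) and the standard library are available. Lean on these libraries where they do the work, as an engineer would, in place of code of your own. Each camera call takes 0.05 s, during which the arm holds its last target. There are 200 camera calls.

TASK

Take the temperature probe with the black head and orange cap out of the tube rack and fit its stem into the open well of the block heater: the aluminium block lies with play in its pocket, so feel gently for the well, never leaning hard on the block, and then press the probe straight in until its collar is fully home on the block. Only then switch the heater on by pressing the raised, dotted half of its red rocker, and leave the loose glass tubes in the rack and the two dropper bottles undisturbed.

Things in the scene. Friction and masses are not known exactly. Their poses are not given: they have to be found in the camera images.
- heater: white block heater, fixed, 230 x 170 mm, 85 mm high, with a lower console (50 mm high) along its front that bears a dark display and a red rocker. Origin: centre of its underside on the desk; x to its back, y to its left, z up. An aluminium block lies in a pocket in its rear part.
- pocket_centre (a point): middle of the pocket, at the height of the block's top face (88 mm over the desk); axes as the heater's. The block, 76 (x) x 112 (y) mm, lies within 4 mm of the middle along x and 5 mm along y, unturned, and is clipped there; its own position is not reported. Four fixed capped tubes in its left part (y > 0) stand 56 mm out of it, 45 mm or more from the well. Its only open hole is the probe well.
- well_nominal (a point): where the well's mouth would be if the block lay in mid pocket: up to 4 mm off in x, 5 mm in y; level with the block's top. Plain vertical blind hole, sharp-edged, 13.5 mm across, 54 mm deep. A sprung ball in its wall, 20 mm down, drags on the stem: from there it takes a push of a few newtons (under 10); gravity alone does not take the probe home.
- probe: temperature probe, 105 mm tall, about 90 g: plain steel stem, 12 mm across, 50 mm long, flat sharp-edged end; round head 30 mm across, 55 mm tall (steel collar, black body, orange cap). Origin: centre of the stem's lower end; z along the stem to the head; collar underside at z = 50 mm, grip the head at z = 60 to 95 mm. It hangs upright by its collar in the rack. Home in the well, its origin is 50 mm below the block's top.
- rack: steel tube rack, fixed, 57 (x) x 407 (y) x 148 mm with its end plates; perforated deck 90 mm high with 22 mm holes in two rows. Origin: centre of its underside; y along its length. Probe and two loose tubes stand in the row at x = +13 mm, towards the robot, 61 mm or more apart, so a grasp that closes along the rack's x clears them.
- rocker (a joint): the heater's switch, a red rocker 42 x 25 mm; 0 = off (its front half, with the white dot, raised), 0.30 rad = on (front half fully down). It stays where it is left and takes about 4 N on the front half.
- rocker_press (a point): top face of the rocker's front half, 14 mm in front of its pivot, at the white dot: press down here; it sinks about 4 mm. When the switch is off it lies about 13 mm above the console.
- tube_a: loose glass test tube, mouth down in the rack, 19 mm across, 109 mm tall; origin: centre of its lower end
- tube_b: loose glass test tube, mouth down in the rack, 19 mm across, 108 mm tall; origin: centre of its lower end
- dropper_red: amber dropper bottle with a red teat, 34 mm across, 102 mm tall, loose on the desk in front of the rack; origin: centre of its underside
- dropper_black: the same with a black teat
Not all that is in view belongs to the job. Of the things that look like the probe, the larger one is meant.

How it is judged (in metres and radians):
On the way, in this order (a step that is already met when the one before it is completed fails the run):
1. the probe is fully home in the well (z of probe in the frame of well_nominal below -0.0475 m and horizontal distance between probe and well_nominal below 0.009 m and angle between probe's own z axis and vertical below 0.08 rad), for 0.3 s.
2. the heater is switched on (value of joint rocker above 0.24 rad), for 0.2 s.
At the end, for the whole second after the job is handed in: the probe stands at rest and upright in the well (within 0.08 rad), its collar within 2.5 mm of the block's top and its axis within 9 mm of the nominal well; the rocker is on (beyond 0.24 rad) (all of step 1 and value of joint rocker above 0.24 rad and linear speed of probe below 0.02 m/s); the robot touches nothing.
It fails at once if the heater is switched on before the probe is home in the well (value of joint rocker above 0.15 rad and (z of probe in the frame of well_nominal above -0.046 m or horizontal distance between probe and well_nominal above 0.01 m)).
It fails at once if the heater, its block or its switch is pressed with more than 60 N (contact force between heater and anything else above 60 N).
It fails at once if a loose tube in the rack is moved by more than 25 mm or knocked over (distance of any of tube_a, tube_b from where it was at the start of the episode above 0.025 m or angle between any of tube_a, tube_b's own z axis and vertical above 0.4 rad).
It fails at once if a dropper bottle is moved by more than 25 mm or knocked over (distance of any of dropper_red, dropper_black from where it was at the start of the episode above 0.025 m or angle between any of dropper_red, dropper_black's own z axis and vertical above 0.4 rad).
It also fails if it takes over 72 s, if anything falls off the work surface, if the arm or the gripper's body presses on something with over 40 N, if the wrist force passes 120 N, or if a joint passes its speed limit or range.

## Working session

There is one attempt and no reset: what is moved stays moved. The work goes in short steps, Python scripts to look and compute and a shell command to move; the robot and the scene stay as the last step left them, time stands still between calls to the robot, and variables do not carry over. Pictures are saved under pics/ and viewed, at most 10 in all, crops included, and the job is handed in when it is done.

```bash
mkdir -p pics; python3 - <<'E'
from cell import manip
import cv2
for n in("top","side"):
    cv2.imwrite(f"pics/{n}0.png",manip.camera(n))
    i=manip.camera_info(n);print(n,i)
print(manip.camera_info("wrist"))
print(manip.read_state())
E
```

```text
top {'camera_matrix': array([[384.32702857,   0.        , 275.24120856],
       [  0.        , 384.32702857, 211.0278054 ],
       [  0.        ,   0.        ,   1.        ]]), 'R': array([[-0.01019586, -0.9999306 ,  0.0059017 ],
       [-0.98839713,  0.00918341, -0.15161392],
       [ 0.1515492 , -0.00737906, -0.98842217]]), 't': array([  21.35890851,  518.88198218, 1013.59881714])}
side {'camera_matrix': array([[392.7807361 ,   0.        , 278.35465795],
       [  0.        , 392.7807361 , 207.39861848],
       [  0.        ,   0.        ,   1.        ]]), 'R': array([[-9.44111419e-01, -3.29626380e-01,  2.77719105e-04],
       [-2.16305169e-01,  6.18902148e-01, -7.55097480e-01],
       [ 2.48728168e-01, -7.12956226e-01, -6.55612475e-01]]), 't': array([489.97200469, 166.44617098, 912.94227737])}
{'camera_matrix': array([[296.9907334 ,   0.        , 287.29146869],
       [  0.        , 296.9907334 , 204.65491145],
       [  0.        ,   0.        ,   1.        ]]), 'tool_from_camera': array([[ 3.81372844e-07, -9.67889676e-01, -2.51375367e-01,
         7.37791490e+01],
       [ 9.999
[... 245 characters left out ...]
clock': 0.1, 'joints': array([ 1.17341637e+00,  3.00390471e-01,  1.52151584e+00, -8.73209349e-06,
        1.32072685e+00, -6.66266298e-02]), 'qd': array([ 3.88382529e-04, -1.02545429e-03, -1.89180783e-03,  1.04075341e-03,
        1.17818195e-03, -2.63291888e-06]), 'effort': array([ 2.84395028e-03, -5.32641327e+01, -3.53284585e+01,  7.10261171e-02,
        2.35156284e-02, -6.42423970e-05]), 'eef_pos': array([178.54058578, 519.95894305, 204.95816165]), 'eef_rot': array([-3.14055388e+00, -6.08353398e-05,  2.81084146e+00]), 'wrist_force': array([ 0.1686343 ,  1.09134094, -0.10632759]), 'moment': array([ 0.01271335, -0.01086786,  0.00280928]), 'finger_force': 0.0, 'finger_gap': 94.09378017460057}
```

View pics/top0.png

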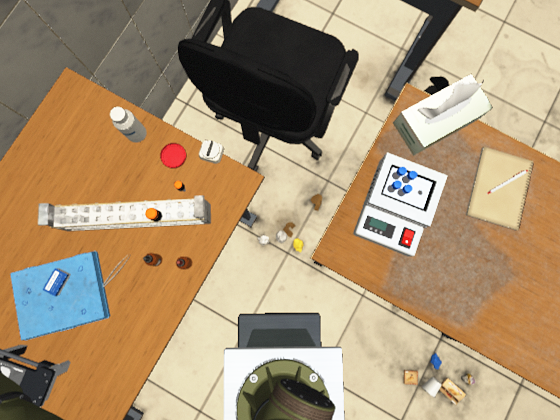

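View pics/side0.png

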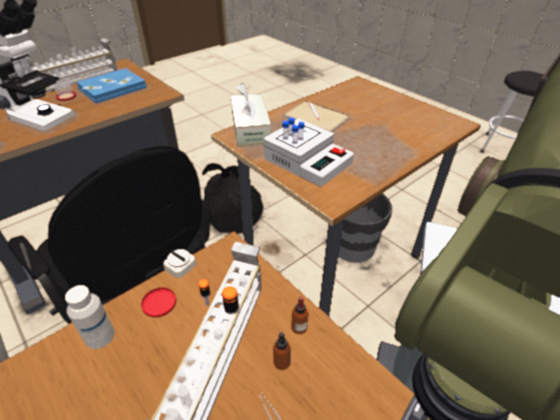

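The top view shows two orange-capped candidates: one standing in the rack at (152,214), and a smaller one on the desk behind it at (179,185). The one in the rack fits "larger, hanging in the rack". I'll confirm this in an enlarged crop that also shows the heater.

```bash
python3 - <<'E'
import cv2,numpy as np
a=cv2.imread("pics/top0.png")
c=lambda x,y,w,h,W,H:cv2.resize(a[y:y+h,x:x+w],(W,H),interpolation=cv2.INTER_CUBIC)
p=np.vstack([c(30,170,200,70,800,280),np.hstack([c(350,150,100,80,400,320),c(130,170,100,80,400,320)])])
cv2.imwrite("pics/crop1.png",p)
E
cat > h.py <<'E'
import numpy as np
from cell import manip
from scipy.spatial.transform import Rotation as Ro
def ray(n,uv,st=None):
    i=manip.camera_info(n);d=np.linalg.solve(i["camera_matrix"],[*uv,1.])
    if n=="wrist":
        T=i["tool_from_camera"];R=Ro.from_euler("xyz",st["eef_rot"]).as_matrix()
        return R@T[:3,3]+st["eef_pos"],R@T[:3,:3]@d
    R=i["R"];return -R.T@i["t"],R.T@d
def at(n,uv,z,st=None):
    o,d=ray(n,uv,st);return o+d*(z-o[2])/d[2]
def proj(n,X,st=None):
    i=manip.camera_info(n);X=np.array(X,float)
    if n=="wrist":
        T=i["tool_from_camera"];R=Ro.from_euler("xyz",st["eef_rot"]).as_matrix()
        c=T[:3,:3].T@(R.T@(X-st["eef_pos"])-T[:3,3])
    else:c=i["R"]@X+i["t"]
    p=i["camera_matrix"]@c;return p[:2]/p[2]
E
```

```text
(no output)
```

View pics/crop1.png

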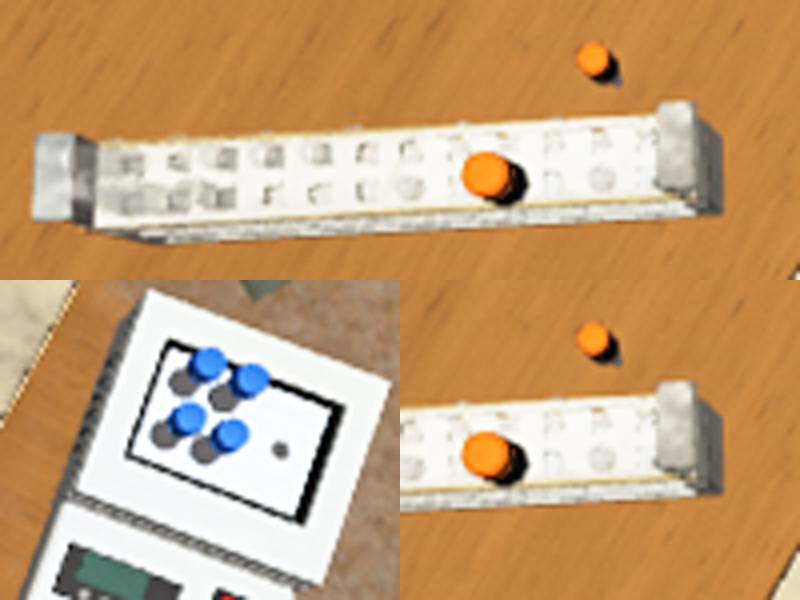

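The crop confirms that the rack one (cap at px 152.3,213.8) is the larger. The small one at (178.7,185) is the decoy. The loose tubes are at (132.5,216) and (180.5,215), and the well shows as a dark spot at (420,192.5).

```bash
python3 - <<'E'
from h import *
np.set_printoptions(precision=1,suppress=True)
for n,uv,z in[("probe",(152.3,213.8),145),("rackL",(42,214),148),("rackR",(199,206),148),("tubeA",(132.5,216),149),("tubeB",(180.5,215),149),("well",(420,192.5),88),("dr1",(152,260),90),("dr2",(184,263),90)]: print(n,at("top",uv,z))
P=[at("top",u,85)[:2] for u in[(387,152.5),(447.5,175),(430,227),(367,202.5)]]
print(np.array(P),[np.linalg.norm(P[i]-P[i-1]) for i in range(4)])
f=np.arctan2(*(P[0]-P[3])[::-1]),np.arctan2(*(P[1]-P[2])[::-1]);print("yaw",f)
print("rocker",at("top",(407,237),62))
E
```

```text
probe [498.8 319.  145. ]
rackL [500.4 586.9 148. ]
rackR [516.7 204.3 148. ]
tubeA [493.2 365.8 149. ]
tubeB [494.6 248.8 149. ]
well [ 557.5 -365.7   88. ]
dr1 [387.8 332.5  90. ]
dr2 [379.4 250.8  90. ]
[[ 668.4 -285.4]
 [ 605.  -443.5]
 [ 466.2 -386.8]
 [ 532.6 -225.2]] [np.float64(148.60564267447177), np.float64(170.44116549140196), np.float64(149.95709792646346), np.float64(174.75004971143986)]
yaw (np.float64(-0.4168508654989637), np.float64(-0.3878304757707584))
rocker [ 442.5 -333.1   62. ]
```

```bash
python3 -m inch '[{"gripper":1,"dx":0.032,"dy":-0.02,"dz":0.002,"wz":-7},{"gripper":1,"dx":0.064,"dy":-0.04,"dz":0.004,"wz":-14},{"gripper":1,"dx":0.096,"dy":-0.06,"dz":0.006,"wz":-21},{"gripper":1,"dx":0.128,"dy":-0.08,"dz":0.008,"wz":-28},{"gripper":1,"dx":0.16,"dy":-0.1,"dz":0.01,"wz":-35}]'
python3 -m inch '[{"gripper":1,"dx":0.032,"dy":-0.02,"wz":-7},{"gripper":1,"dx":0.064,"dy":-0.04,"wz":-14},{"gripper":1,"dx":0.096,"dy":-0.06,"wz":-21},{"gripper":1,"dx":0.128,"dy":-0.08,"wz":-28},{"gripper":1,"dx":0.16,"dy":-0.101,"wz":-34}]'
python3 - <<'E'
from h import *
import cv2
s=manip.read_state();cv2.imwrite("pics/w1.png",manip.camera("wrist"));s=manip.read_state()
print(s["eef_pos"],s["eef_rot"],s["clock"],proj("wrist",[499,319,145],s))
import pickle;pickle.dump(s,open("s1.pkl","wb"))
E
```

```text
[178.57689591 520.00642231 205.03369742] [-3.14075372e+00 -2.04574487e-05  2.81081792e+00] 0.15 [212.45140496 523.3872015 ]validation failed for argument at $[0]...
validation failed for argument at $[0]...
```

View pics/w1.png

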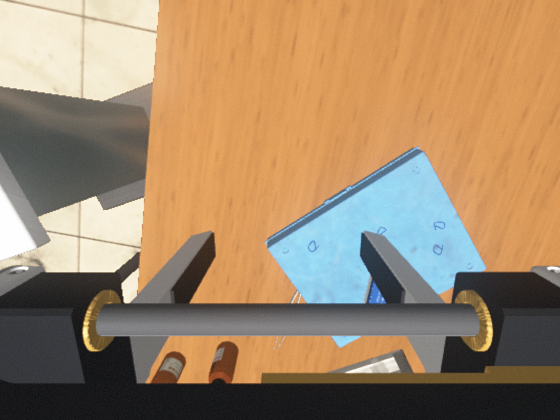

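The arm hasn't moved: both calls were refused, probably because each row needs all seven keys. The picture shows only the open fingers over the blue box. I'll retry with complete rows.

```bash
python3 -m inch '[{"gripper":1,"dx":0.032,"dy":-0.02,"dz":0.002,"wx":0,"wy":0,"wz":-7},{"gripper":1,"dx":0.064,"dy":-0.04,"dz":0.004,"wx":0,"wy":0,"wz":-14},{"gripper":1,"dx":0.096,"dy":-0.06,"dz":0.006,"wx":0,"wy":0,"wz":-21},{"gripper":1,"dx":0.128,"dy":-0.08,"dz":0.008,"wx":0,"wy":0,"wz":-28},{"gripper":1,"dx":0.16,"dy":-0.1,"dz":0.01,"wx":0,"wy":0,"wz":-35}]'
```

```text
clock: 0.57
eef_pos: [339.8, 418.9, 215.4]
eef_rot: [-3.141, 0.0, 2.194]
wrist_force: [0.5, 1.6, 0.4]
finger_gap: 93.9
finger_force: 0.0
```

```bash
python3 -m inch '[{"gripper":1,"dx":0.032,"dy":-0.02,"dz":0,"wx":0,"wy":0,"wz":-7},{"gripper":1,"dx":0.064,"dy":-0.04,"dz":0,"wx":0,"wy":0,"wz":-14},{"gripper":1,"dx":0.096,"dy":-0.06,"dz":0,"wx":0,"wy":0,"wz":-21},{"gripper":1,"dx":0.128,"dy":-0.08,"dz":0,"wx":0,"wy":0,"wz":-28},{"gripper":1,"dx":0.16,"dy":-0.1,"dz":0,"wx":0,"wy":0,"wz":-34}]'
python3 - <<'E'
from h import *
import cv2
s=manip.read_state();cv2.imwrite("pics/w2.png",manip.camera("wrist"));s=manip.read_state()
print(s["eef_pos"],s["eef_rot"],s["clock"],proj("wrist",[499,319,145],s))
import pickle;pickle.dump(s,open("s1.pkl","wb"))
E
```

```text
clock: 0.98
eef_pos: [500.0, 318.8, 215.3]
eef_rot: [-3.141, 0.0, 1.6]
wrist_force: [0.0, 0.6, 0.4]
finger_gap: 93.8
finger_force: 0.0
[504.3664264  315.25015639 214.816742  ] [3.14104190e+00 1.23456281e-03 1.58916593e+00] 1.0333 [282.00828174 210.12757982]
```

View pics/w2.png

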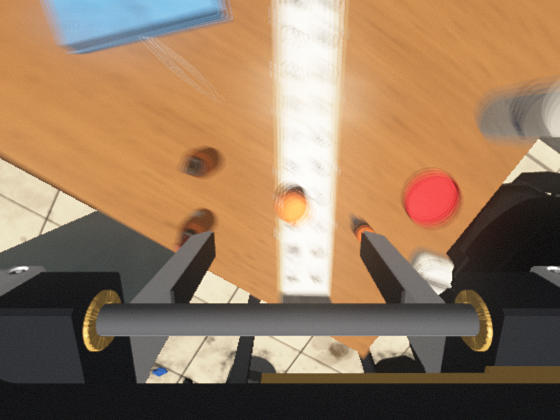

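The probe is at about (291,206), blurred because the arm was still settling. I'll retake it now at rest and measure the cap by colour, without viewing.

```bash
cat >> h.py <<'E'
import cv2
def orange(im,roi=None):
    hsv=cv2.cvtColor(im,cv2.COLOR_BGR2HSV)
    m=cv2.inRange(hsv,(8,225,200),(18,255,255))
    n,l,st,c=cv2.connectedComponentsWithStats(m)
    return [(st[i],c[i]) for i in range(1,n) if st[i][4]>60]
E
python3 - <<'E'
from h import *
im=manip.camera("wrist");s=manip.read_state();cv2.imwrite("pics/w3.png",im)
print(s["eef_pos"],s["eef_rot"],s["clock"],proj("wrist",[499,319,145],s))
for a,c in orange(im): print(a,c,at("wrist",c,145,s))
E
```

```text
[501.8868484  317.07117597 214.60071539] [-3.14115875e+00  9.34219562e-04  1.59770913e+00] 1.0833 [284.91256082 212.25954774]
```

```bash
sed -i 's/(8,225,200),(18,255,255)/(8,240,150),(22,255,255)/' h.py; python3 - <<'E'
from h import *
im=manip.camera("wrist");s=manip.read_state();cv2.imwrite("pics/w4.png",im)
print(s["eef_pos"],s["eef_rot"],s["clock"],proj("wrist",[499,319,145],s))
h=cv2.cvtColor(im,cv2.COLOR_BGR2HSV);print(h[200:216:5,280:300:5].tolist())
for a,c in orange(im): print(a,c,at("wrist",c,145,s))
E
```

```text
[500.04898963 318.56556662 214.62124168] [-3.14057851e+00  6.12274216e-04  1.60285093e+00] 1.1333 [287.02061734 213.97645622]
[[[18, 152, 254], [19, 148, 254], [19, 146, 254], [19, 146, 254]], [[18, 155, 254], [19, 145, 254], [18, 149, 254], [19, 146, 254]], [[18, 153, 254], [18, 150, 254], [19, 151, 254], [18, 146, 254]], [[14, 168, 252], [17, 152, 254], [17, 156, 254], [14, 162, 251]]]
```

```bash
sed -i 's/(8,240,150),(22,255,255)/(6,110,240),(24,255,255)/' h.py; python3 - <<'E'
from h import *
im=manip.camera("wrist");s=manip.read_state()
print(s["eef_pos"],s["eef_rot"],s["clock"])
for a,c in orange(im): print(a,c,at("wrist",c,145,s))
r=im[150:290,220:360];cv2.imwrite("pics/c5.png",cv2.resize(r,None,fx=4,fy=4,interpolation=cv2.INTER_CUBIC))
E
```

```text
[498.8895522  319.6111422  214.83124104] [-3.14052574e+00  3.55364042e-04  1.60580110e+00] 1.1833
[274 191  31  30 723] [288.88381743 205.8395574 ] [499.19765197 327.40373722 145.        ]
[356 226  17  15 109] [361.9266055  231.01834862] [564.73922464 306.6250833  145.        ]
```

View pics/c5.png

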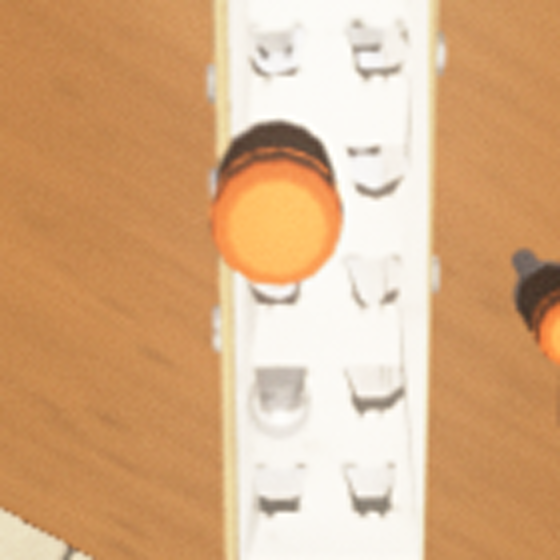

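The crop shows the cap's centre at about (289,205). The small decoy is to the right at (362,231). The top and wrist estimates differ by 8 mm in y, so I'll triangulate all three cameras now that the arm is still.

```bash
python3 - <<'E'
from h import *
from scipy.optimize import least_squares
s=manip.read_state();w=manip.camera("wrist");print(s["eef_pos"],s["eef_rot"])
ob=[]
for n,im in(("wrist",w),("top",manip.camera("top")),("side",manip.camera("side"))):
    b=orange(im)
    if n!="wrist":
        h=cv2.cvtColor(im,cv2.COLOR_BGR2HSV);m=cv2.inRange(h,(5,215,180),(17,255,255))
        k,l,st,c=cv2.connectedComponentsWithStats(m);b=[(st[i],c[i]) for i in range(1,k) if st[i][4]>15]
    for a,c in b: print(n,a,c,at(n,c,145,s),proj(n,[499,323,145],s))
E
```

```text
[498.8895522  319.6111422  214.83124104] [-3.14052574e+00  3.55364042e-04  1.60580110e+00]
wrist [275 193  32  30 721] [290.29126214 207.07489598] [500.46071508 326.34055947 145.        ] [288.47111106 210.71999334]
wrist [357 227  16  14  84] [362.14285714 231.78571429] [565.00335578 305.91599209 145.        ] [288.47111106 210.71999334]
top [175 182   7   7  16] [178.4375 185.875 ] [568.32020058 256.85867493 145.        ] [150.6577096  213.73822431]
top [146 208  11  11  50] [151.16 213.52] [499.53020047 321.79021849 145.        ] [150.6577096  213.73822431]
```

```bash
python3 -m inch '[{"gripper":1,"dx":0.001,"dy":0.003,"dz":-0.025,"wx":0,"wy":0,"wz":0},{"gripper":1,"dx":0.001,"dy":0.004,"dz":-0.055,"wx":0,"wy":0,"wz":0},{"gripper":1,"dx":0.001,"dy":0.004,"dz":-0.085,"wx":0,"wy":0,"wz":0},{"gripper":1,"dx":0.001,"dy":0.004,"dz":-0.105,"wx":0,"wy":0,"wz":0},{"gripper":1,"dx":0.001,"dy":0.004,"dz":-0.114,"wx":0,"wy":0,"wz":0}]'
python3 -m inch '[{"gripper":0.6,"dx":0,"dy":0,"dz":0,"wx":0,"wy":0,"wz":0},{"gripper":0.6,"dx":0,"dy":0,"dz":0,"wx":0,"wy":0,"wz":0},{"gripper":0.5,"dx":0,"dy":0,"dz":0,"wx":0,"wy":0,"wz":0},{"gripper":0.5,"dx":0,"dy":0,"dz":0,"wx":0,"wy":0,"wz":0},{"gripper":0.5,"dx":0,"dy":0,"dz":0,"wx":0,"wy":0,"wz":0}]' 25
python3 - <<'E'
from h import *
s=manip.read_state();im=manip.camera("wrist");cv2.imwrite("pics/w6.png",im);print(s["eef_pos"],s["eef_rot"],s["finger_gap"])
for a,c in orange(im): print(a,c,at("wrist",c,145,s))
E
```

```text
clock: 1.75
eef_pos: [497.7, 324.4, 98.7]
eef_rot: [-3.138, 0.002, 1.609]
wrist_force: [-0.8, 0.3, -0.9]
finger_gap: 94.1
finger_force: 0.0
clock: 2.17
eef_pos: [500.0, 324.5, 102.7]
eef_rot: [3.14, -0.001, 1.607]
wrist_force: [0.2, -0.4, -1.0]
finger_gap: 64.1
finger_force: 0.0
[500.02253746 324.46177301 102.67083392] [ 3.13993826e+00 -8.73427162e-04  1.60666700e+00] 64.1249633347627
[ 266  253   51   44 1681] [291.1635931  275.13206425] [501.19018411 325.49732511 145.        ]
[395 282   9  12  63] [399.50793651 286.38095238] [556.98304467 321.1059835  145.        ]
```

View pics/w6.png

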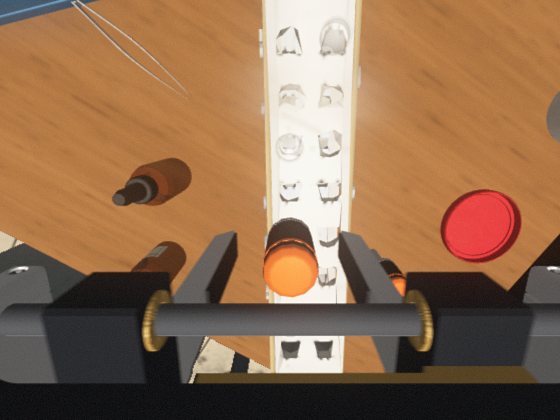

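The probe's cap sits between the fingers at (291,270), centred to about 1 mm, so I'll close on it with 30 N.

```bash
python3 -m inch '[{"gripper":0.4,"dx":0,"dy":0,"dz":0,"wx":0,"wy":0,"wz":0},{"gripper":0.2,"dx":0,"dy":0,"dz":0,"wx":0,"wy":0,"wz":0},{"gripper":0.2,"dx":0,"dy":0,"dz":0,"wx":0,"wy":0,"wz":0},{"gripper":0.2,"dx":0,"dy":0,"dz":0,"wx":0,"wy":0,"wz":0},{"gripper":0.2,"dx":0,"dy":0,"dz":0,"wx":0,"wy":0,"wz":0}]' 30
python3 -m inch '[{"gripper":0.2,"dx":0,"dy":0,"dz":0,"wx":0,"wy":0,"wz":0},{"gripper":0.2,"dx":0,"dy":0,"dz":0,"wx":0,"wy":0,"wz":0},{"gripper":0.2,"dx":0,"dy":0,"dz":0,"wx":0,"wy":0,"wz":0},{"gripper":0.2,"dx":0,"dy":0,"dz":0,"wx":0,"wy":0,"wz":0},{"gripper":0.2,"dx":0,"dy":0,"dz":0,"wx":0,"wy":0,"wz":0}]'
```

```text
clock: 2.63
eef_pos: [499.7, 324.2, 101.5]
eef_rot: [3.141, -0.0, 1.606]
wrist_force: [0.5, -0.2, 0.5]
finger_gap: 29.4
finger_force: 30.0
clock: 3.05
eef_pos: [499.7, 324.2, 101.5]
eef_rot: [3.141, -0.0, 1.606]
wrist_force: [0.6, 0.0, -0.3]
finger_gap: 29.4
finger_force: 30.0
```

```bash
python3 -m inch '[{"gripper":0.2,"dx":0,"dy":0,"dz":0.01,"wx":0,"wy":0,"wz":0},{"gripper":0.2,"dx":0,"dy":0,"dz":0.035,"wx":0,"wy":0,"wz":0},{"gripper":0.2,"dx":0,"dy":0,"dz":0.065,"wx":0,"wy":0,"wz":0},{"gripper":0.2,"dx":0,"dy":0,"dz":0.1,"wx":0,"wy":0,"wz":0},{"gripper":0.2,"dx":0,"dy":0,"dz":0.13,"wx":0,"wy":0,"wz":0}]'
python3 -m inch '[{"gripper":0.2,"dx":0,"dy":-0.01,"dz":0.01,"wx":0,"wy":0,"wz":-1},{"gripper":0.2,"dx":0.002,"dy":-0.035,"dz":0.01,"wx":0,"wy":0,"wz":-2},{"gripper":0.2,"dx":0.004,"dy":-0.07,"dz":0.01,"wx":0,"wy":0,"wz":-3},{"gripper":0.2,"dx":0.006,"dy":-0.105,"dz":0.01,"wx":0,"wy":0,"wz":-4},{"gripper":0.2,"dx":0.008,"dy":-0.14,"dz":0.01,"wx":0,"wy":0,"wz":-5}]'
python3 - <<'E'
from h import *
s=manip.read_state();cv2.imwrite("pics/t7.png",manip.camera("top"))
print(s["finger_gap"],s["finger_force"],s["wrist_force"])
E
```

```text
clock: 3.47
eef_pos: [499.4, 324.1, 234.3]
eef_rot: [3.141, -0.0, 1.607]
wrist_force: [0.9, 0.4, 0.4]
finger_gap: 29.8
finger_force: 30.0
clock: 3.88
eef_pos: [506.9, 182.3, 240.9]
eef_rot: [-3.14, 0.0, 1.518]
wrist_force: [0.6, 0.2, -0.9]
finger_gap: 29.7
finger_force: 30.0
29.694877859440137 29.99992643875885 [ 0.60310647  0.15184674 -0.93333448]
```

```bash
python3 -m inch '[{"gripper":0.2,"dx":0.002,"dy":-0.036,"dz":0,"wx":0,"wy":0,"wz":-1},{"gripper":0.2,"dx":0.004,"dy":-0.072,"dz":0,"wx":0,"wy":0,"wz":-2},{"gripper":0.2,"dx":0.006,"dy":-0.108,"dz":0,"wx":0,"wy":0,"wz":-3},{"gripper":0.2,"dx":0.008,"dy":-0.144,"dz":0,"wx":0,"wy":0,"wz":-5},{"gripper":0.2,"dx":0.01,"dy":-0.18,"dz":0,"wx":0,"wy":0,"wz":-6}]'
python3 -m inch '[{"gripper":0.2,"dx":0.002,"dy":-0.036,"dz":0,"wx":0,"wy":0,"wz":-1},{"gripper":0.2,"dx":0.004,"dy":-0.072,"dz":0,"wx":0,"wy":0,"wz":-2},{"gripper":0.2,"dx":0.006,"dy":-0.108,"dz":0,"wx":0,"wy":0,"wz":-4},{"gripper":0.2,"dx":0.008,"dy":-0.144,"dz":0,"wx":0,"wy":0,"wz":-5},{"gripper":0.2,"dx":0.01,"dy":-0.18,"dz":0,"wx":0,"wy":0,"wz":-7}]'
python3 -m inch '[{"gripper":0.2,"dx":0.002,"dy":-0.036,"dz":0,"wx":0,"wy":0,"wz":-1},{"gripper":0.2,"dx":0.004,"dy":-0.072,"dz":0,"wx":0,"wy":0,"wz":-2},{"gripper":0.2,"dx":0.006,"dy":-0.108,"dz":0,"wx":0,"wy":0,"wz":-4},{"gripper":0.2,"dx":0.008,"dy":-0.144,"dz":0,"wx":0,"wy":0,"wz":-5},{"gripper":0.2,"dx":0.01,"dy":-0.18,"dz":0,"wx":0,"wy":0,"wz":-7}]'
python3 -m inch '[{"gripper":0.2,"dx":0.001,"dy":-0.025,"dz":-0.005,"wx":0,"wy":0,"wz":0},{"gripper":0.2,"dx":0.001,"dy":-0.045,"dz":-0.015,"wx":0,"wy":0,"wz":0},{"gripper":0.2,"dx":0.001,"dy":-0.055,"dz":-0.03,"wx":0,"wy":0,"wz":0},{"gripper":0.2,"dx":0.001,"dy":-0.056,"dz":-0.045,"wx":0,"wy":0,"wz":0},{"gripper":0.2,"dx":0.001,"dy":-0.056,"dz":-0.055,"wx":0,"wy":0,"wz":0}]'
python3 -m inch '[{"gripper":0.2,"dx":0,"dy":0,"dz":0,"wx":0,"wy":0,"wz":0},{"gripper":0.2,"dx":0,"dy":0,"dz":0,"wx":0,"wy":0,"wz":0},{"gripper":0.2,"dx":0,"dy":0,"dz":0,"wx":0,"wy":0,"wz":0},{"gripper":0.2,"dx":0,"dy":0,"dz":0,"wx":0,"wy":0,"wz":0},{"gripper":0.2,"dx":0,"dy":0,"dz":0,"wx":0,"wy":0,"wz":0}]'
python3 - <<'E'
from h import *
s=manip.read_state();cv2.imwrite("pics/w8.png",manip.camera("wrist"))
print(s["eef_pos"],s["eef_rot"],s["wrist_force"])
from scipy.spatial.transform import Rotation as Ro
R=Ro.from_euler("xyz",s["eef_rot"]).as_matrix()
print(proj("wrist",s["eef_pos"]+R@[0,0,61.5],s),proj("wrist",[557.5,-365.7,88],s))
E
```

```text
clock: 4.35
eef_pos: [516.8, 2.2, 241.1]
eef_rot: [-3.141, 0.0, 1.412]
wrist_force: [1.9, 0.2, -1.2]
finger_gap: 29.6
finger_force: 30.0
clock: 4.77
eef_pos: [526.8, -177.8, 241.0]
eef_rot: [-3.141, -0.0, 1.291]
wrist_force: [0.7, 0.9, -0.9]
finger_gap: 29.7
finger_force: 30.0
clock: 5.18
eef_pos: [536.7, -357.7, 240.8]
eef_rot: [-3.14, -0.0, 1.169]
wrist_force: [0.6, -0.0, -0.8]
finger_gap: 29.6
finger_force: 30.0
clock: 5.6
eef_pos: [537.7, -411.6, 183.3]
eef_rot: [-3.138, -0.001, 1.169]
wrist_force: [-0.2, 0.5, -0.9]
finger_gap: 29.5
finger_force: 30.0
clock: 6.02
eef_pos: [539.0, -411.7, 187.5]
eef_rot: [3.14, 0.0, 1.171]
wrist_force: [-0.8, 0.7, -0.2]
finger_gap: 29.3
finger_force: 30.0
[ 538.95182577 -411.67675609  187.45688173] [3.14022771e+00 4.17358583e-04 1.17058822e+00] [-0.81938365  0.69209931 -0.19333793]
[288.39832433 216.83869313] [287.28378399 153.7440919 ]
```

View pics/w8.png

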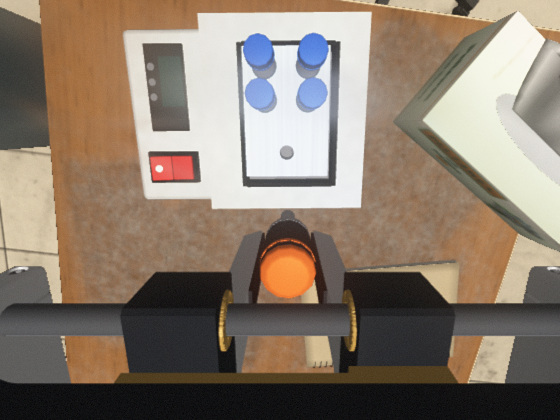

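The wrist view shows the well at (287,153), almost exactly where predicted (287,154). The stem tip is at about (288,212), the rocker dot at (159,169), and the heater is square to the image. I'll refine the well, stem tip, cap and dot numerically.

```bash
python3 - <<'E'
from h import *
im=cv2.imread("pics/w8.png");s=manip.read_state();g=cv2.cvtColor(im,cv2.COLOR_BGR2GRAY)
R=Ro.from_euler("xyz",s["eef_rot"]).as_matrix()
def blob(m,x0,y0):
    k,l,st,c=cv2.connectedComponentsWithStats(m.astype(np.uint8));return [(st[i],c[i]+[x0,y0]) for i in range(1,k) if st[i][4]>8]
print("well");r=g[140:168,270:305];med=np.median(r)
for a,c in blob(r<med*.75,270,140):print(a,c,at("wrist",c,88,s))
print("dot");r=im[150:185,148:200]
for a,c in blob((r[...,1]>150),148,150):print(a,c,at("wrist",c,63,s))
print("cap")
for a,c in orange(im):print(a,c)
hs=cv2.cvtColor(im,cv2.COLOR_BGR2HSV);m=cv2.inRange(hs,(3,200,120),(20,255,255))[225:305,250:325]
for a,c in blob(m>0,250,225):print(a,c)
P=lambda x,y,z:proj("wrist",s["eef_pos"]+R@[x,y,z],s).round(1)
print("cap c,far,l,r",P(0,0,-43.5),P(-13.5,0,-43.5),P(0,-13.5,-43.5),P(0,13.5,-43.5))
print("tip near,l,r",P(6,0,61.5),P(0,-6,61.5),P(0,6,61.5),"collar near",P(15,0,11.5))
print(g[200:232:1,283:294].tolist())
E
```

```text
well
[ 10   6  14  14 147] [286.40136054 152.44897959] [ 557.12610468 -364.30710452   88.        ]
dot
[ 0  0 52 15 70] [178.58571429 151.57142857] [ 456.48853424 -322.95555856   63.        ]
[  0   6  52  29 167] [165.07784431 179.46107784] [ 430.15148457 -342.68635783   63.        ]
[ 7 15  8  8 49] [158.73469388 168.2244898 ] [ 429.81432539 -329.92750004   63.        ]
cap
[ 266  256   48   42 1455] [288.23436426 275.9161512 ]
[14 37  5  5  9] [266.33333333 263.55555556]
[11 40  5  6 11] [262.90909091 267.27272727]
[10 46 17 24 60] [265.86666667 281.8       ]
cap c,far,l,r [289.  277.5] [289.  301.2] [262.3 277.5] [315.8 277.5]
tip near,l,r [288.4 210. ] [281.3 216.8] [295.5 216.8] collar near [288.6 217.1]
[[238, 239, 237, 237, 238, 239, 237, 240, 238, 238, 237], [238, 237, 238, 237, 237, 238, 238, 238, 237, 237, 238], [238, 238, 238, 238, 238, 238, 238, 238, 238, 237, 237], [238, 237, 237, 237, 238, 238, 239, 238, 238, 237, 237], [237, 237, 238, 238, 239, 237, 238, 238, 237, 237, 237], [236, 237, 238, 238, 237, 238, 238, 237, 238, 236, 237], [237, 237, 238, 239, 238, 238, 238, 2
[... 530 characters left out ...]
3], [94, 94, 93, 94, 90, 92, 94, 97, 92, 92, 96], [90, 94, 92, 95, 98, 96, 97, 92, 97, 98, 90], [89, 92, 95, 113, 130, 110, 104, 97, 105, 97, 101], [95, 98, 75, 75, 78, 68, 70, 69, 81, 89, 124], [59, 68, 61, 57, 54, 55, 53, 54, 58, 62, 73], [53, 54, 58, 51, 53, 49, 53, 49, 54, 51, 53], [55, 54, 54, 52, 53, 53, 57, 53, 54, 49, 52], [51, 55, 52, 53, 51, 53, 49, 53, 52, 49, 55], [52, 49, 52, 49, 48, 53, 53, 50, 50, 52, 54], [54, 49, 53, 49, 50, 48, 51, 53, 49, 53, 51], [49, 50, 50, 54, 51, 49, 50, 51, 51, 50, 50], [49, 44, 57, 46, 50, 51, 48, 46, 52, 48, 50], [48, 46, 47, 52, 50, 52, 51, 52, 47, 49, 50], [50, 48, 50, 50, 48, 50, 52, 53, 47, 48, 48], [50, 48, 49, 46, 46, 46, 47, 51, 47, 48, 47]]
```

```bash
python3 -m inch '[{"gripper":0.2,"dx":0.005,"dy":0.0125,"dz":-0.006,"wx":0,"wy":0,"wz":0},{"gripper":0.2,"dx":0.01,"dy":0.025,"dz":-0.013,"wx":0,"wy":0,"wz":0},{"gripper":0.2,"dx":0.015,"dy":0.0375,"dz":-0.02,"wx":0,"wy":0,"wz":0},{"gripper":0.2,"dx":0.0193,"dy":0.0472,"dz":-0.027,"wx":0,"wy":0,"wz":0},{"gripper":0.2,"dx":0.0193,"dy":0.0472,"dz":-0.031,"wx":0,"wy":0,"wz":0}]' 40
python3 -m inch '[{"gripper":0.2,"dx":0,"dy":0,"dz":0,"wx":0,"wy":0,"wz":0},{"gripper":0.2,"dx":0,"dy":0,"dz":0,"wx":0,"wy":0,"wz":0},{"gripper":0.2,"dx":0,"dy":0,"dz":0,"wx":0,"wy":0,"wz":0},{"gripper":0.2,"dx":0,"dy":0,"dz":0,"wx":0,"wy":0,"wz":0},{"gripper":0.2,"dx":0,"dy":0,"dz":0,"wx":0,"wy":0,"wz":0}]'
python3 -m inch '[{"gripper":0.2,"dx":0,"dy":0,"dz":-0.001,"wx":0,"wy":0,"wz":0},{"gripper":0.2,"dx":0,"dy":0,"dz":-0.002,"wx":0,"wy":0,"wz":0},{"gripper":0.2,"dx":0,"dy":0,"dz":-0.003,"wx":0,"wy":0,"wz":0},{"gripper":0.2,"dx":0,"dy":0,"dz":-0.004,"wx":0,"wy":0,"wz":0},{"gripper":0.2,"dx":0,"dy":0,"dz":-0.005,"wx":0,"wy":0,"wz":0}]'
python3 - <<'E'
from h import *
im=manip.camera("wrist");cv2.imwrite("pics/w9.png",im);cv2.imwrite("pics/c9.png",cv2.resize(im[150:300,210:370],None,fx=4,fy=4,interpolation=cv2.INTER_CUBIC))
E
```

```text
clock: 6.48
eef_pos: [558.9, -361.7, 154.0]
eef_rot: [-3.14, -0.001, 1.173]
wrist_force: [0.2, 0.0, -1.6]
finger_gap: 29.4
finger_force: 40.0
clock: 6.9
eef_pos: [557.8, -365.1, 155.7]
eef_rot: [3.141, 0.0, 1.17]
wrist_force: [-0.1, 0.0, -1.3]
finger_gap: 29.4
finger_force: 40.0
clock: 7.32
eef_pos: [557.9, -364.6, 150.3]
eef_rot: [-3.141, -0.0, 1.17]
wrist_force: [-0.3, -0.5, -0.9]
finger_gap: 29.6
finger_force: 40.0
```

```bash
python3 -m inch '[{"gripper":0.2,"dx":0,"dy":0,"dz":-0.0005,"wx":0,"wy":0,"wz":0},{"gripper":0.2,"dx":0,"dy":0,"dz":-0.001,"wx":0,"wy":0,"wz":0},{"gripper":0.2,"dx":0,"dy":0,"dz":-0.0015,"wx":0,"wy":0,"wz":0},{"gripper":0.2,"dx":0,"dy":0,"dz":-0.002,"wx":0,"wy":0,"wz":0},{"gripper":0.2,"dx":0,"dy":0,"dz":-0.002,"wx":0,"wy":0,"wz":0}]'
```

```text
clock: 7.78
eef_pos: [557.9, -364.6, 148.3]
eef_rot: [-3.141, -0.0, 1.17]
wrist_force: [0.5, 0.5, -0.5]
finger_gap: 29.8
finger_force: 40.0
```

View pics/c9.png

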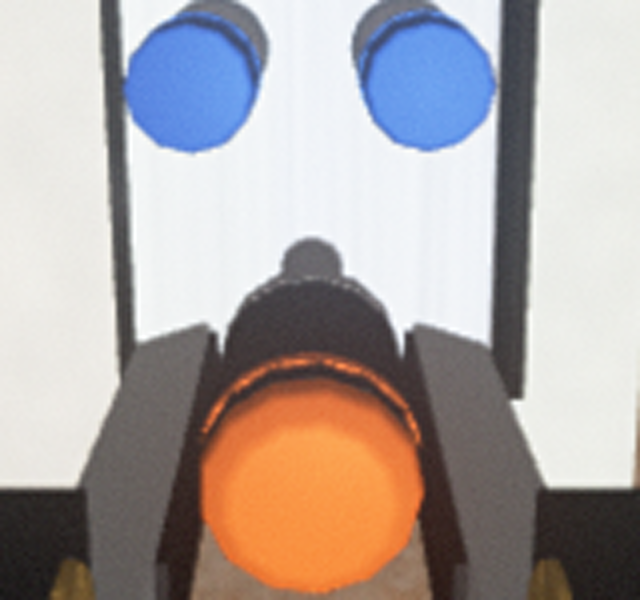

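The crop shows the stem tip merging with the well at (312,255) in the crop, and it looks centred. Force is still near zero. I'll continue down slowly.

```bash
python3 -m inch '[{"gripper":0.2,"dx":0,"dy":0,"dz":-0.0005,"wx":0,"wy":0,"wz":0},{"gripper":0.2,"dx":0,"dy":0,"dz":-0.001,"wx":0,"wy":0,"wz":0},{"gripper":0.2,"dx":0,"dy":0,"dz":-0.0015,"wx":0,"wy":0,"wz":0},{"gripper":0.2,"dx":0,"dy":0,"dz":-0.002,"wx":0,"wy":0,"wz":0},{"gripper":0.2,"dx":0,"dy":0,"dz":-0.002,"wx":0,"wy":0,"wz":0}]'
```

```text
clock: 8.2
eef_pos: [557.9, -364.6, 146.3]
eef_rot: [-3.141, -0.0, 1.17]
wrist_force: [0.4, 0.0, -0.3]
finger_gap: 29.4
finger_force: 40.0
```

```bash
python3 -m inch '[{"gripper":0.2,"dx":0,"dy":0,"dz":-0.001,"wx":0,"wy":0,"wz":0},{"gripper":0.2,"dx":0,"dy":0,"dz":-0.002,"wx":0,"wy":0,"wz":0},{"gripper":0.2,"dx":0,"dy":0,"dz":-0.003,"wx":0,"wy":0,"wz":0},{"gripper":0.2,"dx":0,"dy":0,"dz":-0.004,"wx":0,"wy":0,"wz":0},{"gripper":0.2,"dx":0,"dy":0,"dz":-0.005,"wx":0,"wy":0,"wz":0}]'
```

```text
clock: 8.62
eef_pos: [557.9, -364.6, 141.3]
eef_rot: [-3.142, -0.0, 1.17]
wrist_force: [0.4, -0.3, -1.2]
finger_gap: 29.6
finger_force: 40.0
```

```bash
python3 -m inch '[{"gripper":0.2,"dx":0,"dy":0,"dz":-0.0015,"wx":0,"wy":0,"wz":0},{"gripper":0.2,"dx":0,"dy":0,"dz":-0.003,"wx":0,"wy":0,"wz":0},{"gripper":0.2,"dx":0,"dy":0,"dz":-0.0045,"wx":0,"wy":0,"wz":0},{"gripper":0.2,"dx":0,"dy":0,"dz":-0.006,"wx":0,"wy":0,"wz":0},{"gripper":0.2,"dx":0,"dy":0,"dz":-0.0075,"wx":0,"wy":0,"wz":0}]'
```

```text
clock: 9.03
eef_pos: [557.9, -364.6, 133.8]
eef_rot: [-3.142, -0.0, 1.17]
wrist_force: [-0.6, -0.3, -1.1]
finger_gap: 29.6
finger_force: 40.0
```

```bash
python3 -m inch '[{"gripper":0.2,"dx":0,"dy":0,"dz":-0.0015,"wx":0,"wy":0,"wz":0},{"gripper":0.2,"dx":0,"dy":0,"dz":-0.003,"wx":0,"wy":0,"wz":0},{"gripper":0.2,"dx":0,"dy":0,"dz":-0.0045,"wx":0,"wy":0,"wz":0},{"gripper":0.2,"dx":0,"dy":0,"dz":-0.006,"wx":0,"wy":0,"wz":0},{"gripper":0.2,"dx":0,"dy":0,"dz":-0.0075,"wx":0,"wy":0,"wz":0}]'
python3 -m inch '[{"gripper":0.2,"dx":0,"dy":0,"dz":-0.0015,"wx":0,"wy":0,"wz":0},{"gripper":0.2,"dx":0,"dy":0,"dz":-0.003,"wx":0,"wy":0,"wz":0},{"gripper":0.2,"dx":0,"dy":0,"dz":-0.0045,"wx":0,"wy":0,"wz":0},{"gripper":0.2,"dx":0,"dy":0,"dz":-0.006,"wx":0,"wy":0,"wz":0},{"gripper":0.2,"dx":0,"dy":0,"dz":-0.0075,"wx":0,"wy":0,"wz":0}]'
```

```text
clock: 9.45
eef_pos: [557.8, -364.6, 126.2]
eef_rot: [-3.141, -0.0, 1.17]
wrist_force: [-2.1, 1.0, 0.4]
finger_gap: 29.2
finger_force: 40.0
clock: 9.87
eef_pos: [557.9, -364.6, 118.8]
eef_rot: [-3.141, -0.0, 1.17]
wrist_force: [-2.0, 1.2, 0.2]
finger_gap: 29.5
finger_force: 40.0
```

```bash
python3 -m inch '[{"gripper":0.2,"dx":0,"dy":0,"dz":-0.0015,"wx":0,"wy":0,"wz":0},{"gripper":0.2,"dx":0,"dy":0,"dz":-0.003,"wx":0,"wy":0,"wz":0},{"gripper":0.2,"dx":0,"dy":0,"dz":-0.0045,"wx":0,"wy":0,"wz":0},{"gripper":0.2,"dx":0,"dy":0,"dz":-0.006,"wx":0,"wy":0,"wz":0},{"gripper":0.2,"dx":0,"dy":0,"dz":-0.0075,"wx":0,"wy":0,"wz":0}]'
python3 -m inch '[{"gripper":0.2,"dx":0,"dy":0,"dz":-0.0015,"wx":0,"wy":0,"wz":0},{"gripper":0.2,"dx":0,"dy":0,"dz":-0.003,"wx":0,"wy":0,"wz":0},{"gripper":0.2,"dx":0,"dy":0,"dz":-0.0045,"wx":0,"wy":0,"wz":0},{"gripper":0.2,"dx":0,"dy":0,"dz":-0.006,"wx":0,"wy":0,"wz":0},{"gripper":0.2,"dx":0,"dy":0,"dz":-0.0075,"wx":0,"wy":0,"wz":0}]'
```

```text
clock: 10.28
eef_pos: [557.9, -364.6, 111.3]
eef_rot: [-3.142, -0.0, 1.17]
wrist_force: [-2.5, 1.5, -0.2]
finger_gap: 29.4
finger_force: 40.0
clock: 10.7
eef_pos: [557.9, -364.6, 103.8]
eef_rot: [-3.142, -0.0, 1.17]
wrist_force: [-2.0, 0.7, -0.3]
finger_gap: 29.5
finger_force: 40.0
```

```bash
python3 -m inch '[{"gripper":0.2,"dx":0,"dy":0,"dz":-0.001,"wx":0,"wy":0,"wz":0},{"gripper":0.2,"dx":0,"dy":0,"dz":-0.002,"wx":0,"wy":0,"wz":0},{"gripper":0.2,"dx":0,"dy":0,"dz":-0.0025,"wx":0,"wy":0,"wz":0},{"gripper":0.2,"dx":0,"dy":0,"dz":-0.003,"wx":0,"wy":0,"wz":0},{"gripper":0.2,"dx":0,"dy":0,"dz":-0.0035,"wx":0,"wy":0,"wz":0}]'
python3 -m inch '[{"gripper":0.2,"dx":0,"dy":0,"dz":-0.0003,"wx":0,"wy":0,"wz":0},{"gripper":0.2,"dx":0,"dy":0,"dz":-0.0005,"wx":0,"wy":0,"wz":0},{"gripper":0.2,"dx":0,"dy":0,"dz":-0.0005,"wx":0,"wy":0,"wz":0},{"gripper":0.2,"dx":0,"dy":0,"dz":-0.0005,"wx":0,"wy":0,"wz":0},{"gripper":0.2,"dx":0,"dy":0,"dz":-0.0005,"wx":0,"wy":0,"wz":0}]'
```

```text
clock: 11.12
eef_pos: [558.0, -364.6, 100.4]
eef_rot: [3.142, 0.0, 1.17]
wrist_force: [-2.4, 0.5, -0.1]
finger_gap: 29.6
finger_force: 40.0
clock: 11.53
eef_pos: [557.9, -364.6, 99.9]
eef_rot: [-3.141, -0.0, 1.17]
wrist_force: [-2.8, 1.0, -1.0]
finger_gap: 29.4
finger_force: 40.0
```

```bash
python3 -m inch '[{"gripper":0.2,"dx":0,"dy":0,"dz":-0.0002,"wx":0,"wy":0,"wz":0},{"gripper":0.2,"dx":0,"dy":0,"dz":-0.0004,"wx":0,"wy":0,"wz":0},{"gripper":0.2,"dx":0,"dy":0,"dz":-0.0006,"wx":0,"wy":0,"wz":0},{"gripper":0.2,"dx":0,"dy":0,"dz":-0.0008,"wx":0,"wy":0,"wz":0},{"gripper":0.2,"dx":0,"dy":0,"dz":-0.0008,"wx":0,"wy":0,"wz":0}]'
```

```text
clock: 11.95
eef_pos: [558.0, -364.7, 99.5]
eef_rot: [3.141, 0.0, 1.17]
wrist_force: [-3.1, 1.8, 3.9]
finger_gap: 29.7
finger_force: 40.0
```

```bash
python3 -m inch '[{"gripper":0.2,"dx":0,"dy":0,"dz":-0.0002,"wx":0,"wy":0,"wz":0},{"gripper":0.2,"dx":0,"dy":0,"dz":-0.0004,"wx":0,"wy":0,"wz":0},{"gripper":0.2,"dx":0,"dy":0,"dz":-0.0004,"wx":0,"wy":0,"wz":0},{"gripper":0.2,"dx":0,"dy":0,"dz":-0.0004,"wx":0,"wy":0,"wz":0},{"gripper":0.2,"dx":0,"dy":0,"dz":-0.0004,"wx":0,"wy":0,"wz":0}]'
```

```text
clock: 12.37
eef_pos: [558.0, -364.7, 99.5]
eef_rot: [3.141, 0.0, 1.17]
wrist_force: [-4.5, 2.8, 7.6]
finger_gap: 29.3
finger_force: 40.0
```

The probe is seated: the TCP stopped at the expected 99.5 mm while the force rose to about 8 N. I'll release it and lift clear.

```bash
python3 -m inch '[{"gripper":0.4,"dx":0,"dy":0,"dz":0,"wx":0,"wy":0,"wz":0},{"gripper":0.6,"dx":0,"dy":0,"dz":0,"wx":0,"wy":0,"wz":0},{"gripper":0.6,"dx":0,"dy":0,"dz":0,"wx":0,"wy":0,"wz":0},{"gripper":0.6,"dx":0,"dy":0,"dz":0,"wx":0,"wy":0,"wz":0},{"gripper":0.6,"dx":0,"dy":0,"dz":0,"wx":0,"wy":0,"wz":0}]'
python3 -m inch '[{"gripper":0.6,"dx":0,"dy":0,"dz":0.005,"wx":0,"wy":0,"wz":0},{"gripper":0.6,"dx":0,"dy":0,"dz":0.02,"wx":0,"wy":0,"wz":0},{"gripper":0.6,"dx":0,"dy":0,"dz":0.045,"wx":0,"wy":0,"wz":0},{"gripper":0.6,"dx":0,"dy":0,"dz":0.07,"wx":0,"wy":0,"wz":0},{"gripper":0.6,"dx":0,"dy":0,"dz":0.09,"wx":0,"wy":0,"wz":0}]'
python3 - <<'E'
from h import *
im=manip.camera("wrist");s=manip.read_state();cv2.imwrite("pics/w10.png",im);print(s["eef_pos"],s["eef_rot"])
for a,c in orange(im): print(a,c,at("wrist",c,143,s))
E
```

```text
clock: 12.78
eef_pos: [558.0, -364.7, 98.6]
eef_rot: [3.141, -0.0, 1.17]
wrist_force: [-0.9, 0.1, -0.5]
finger_gap: 55.7
finger_force: 0.0
clock: 13.2
eef_pos: [558.2, -364.7, 191.1]
eef_rot: [3.14, 0.0, 1.17]
wrist_force: [0.3, 0.0, 0.7]
finger_gap: 56.5
finger_force: 0.0
[ 559.08674521 -365.41632091  195.40913288] [3.13470914e+00 1.59335828e-03 1.17020889e+00]
[272 208  31  29 682] [287.03519062 221.54105572] [ 557.84675635 -366.34225885  143.        ]
```

```bash
python3 -m inch '[{"gripper":0.6,"dx":-0.02,"dy":0.006,"dz":0,"wx":0,"wy":0,"wz":-7},{"gripper":0.3,"dx":-0.05,"dy":0.014,"dz":0,"wx":0,"wy":0,"wz":-14},{"gripper":0,"dx":-0.08,"dy":0.022,"dz":0,"wx":0,"wy":0,"wz":-21},{"gripper":0,"dx":-0.11,"dy":0.03,"dz":0,"wx":0,"wy":0,"wz":-28},{"gripper":0,"dx":-0.131,"dy":0.0359,"dz":0,"wx":0,"wy":0,"wz":-35}]' 10
python3 -m inch '[{"gripper":0,"dx":0,"dy":0,"dz":-0.01,"wx":0,"wy":0,"wz":-7},{"gripper":0,"dx":0,"dy":0,"dz":-0.02,"wx":0,"wy":0,"wz":-14},{"gripper":0,"dx":0,"dy":0,"dz":-0.035,"wx":0,"wy":0,"wz":-21},{"gripper":0,"dx":0,"dy":0,"dz":-0.05,"wx":0,"wy":0,"wz":-28},{"gripper":0,"dx":0,"dy":0,"dz":-0.065,"wx":0,"wy":0,"wz":-35}]'
python3 -m inch '[{"gripper":0,"dx":0,"dy":0,"dz":0,"wx":0,"wy":0,"wz":-7},{"gripper":0,"dx":0,"dy":0,"dz":0,"wx":0,"wy":0,"wz":-14},{"gripper":0,"dx":0,"dy":0,"dz":-0.01,"wx":0,"wy":0,"wz":-20},{"gripper":0,"dx":0,"dy":0,"dz":-0.02,"wx":0,"wy":0,"wz":-20},{"gripper":0,"dx":0,"dy":0,"dz":-0.03,"wx":0,"wy":0,"wz":-20}]'
python3 -m inch '[{"gripper":0,"dx":0,"dy":0,"dz":0,"wx":0,"wy":0,"wz":0},{"gripper":0,"dx":0,"dy":0,"dz":0,"wx":0,"wy":0,"wz":0},{"gripper":0,"dx":0,"dy":0,"dz":0,"wx":0,"wy":0,"wz":0},{"gripper":0,"dx":0,"dy":0,"dz":0,"wx":0,"wy":0,"wz":0},{"gripper":0,"dx":0,"dy":0,"dz":0,"wx":0,"wy":0,"wz":0}]'
python3 - <<'E'
from h import *
im=manip.camera("wrist");s=manip.read_state();cv2.imwrite("pics/w11.png",im);print(s["eef_pos"],s["eef_rot"])
R=Ro.from_euler("xyz",s["eef_rot"]).as_matrix()
print(proj("wrist",s["eef_pos"],s),proj("wrist",[430.6,-330.3,63],s))
E
```

```text
clock: 13.67
eef_pos: [425.0, -328.1, 188.9]
eef_rot: [3.141, -0.0, 0.553]
wrist_force: [0.9, -0.7, -0.2]
finger_gap: 33.3
finger_force: 0.0
clock: 14.08
eef_pos: [427.0, -328.8, 123.5]
eef_rot: [3.141, -0.001, -0.058]
wrist_force: [0.1, -0.6, -0.7]
finger_gap: 1.6
finger_force: 0.0
clock: 14.5
eef_pos: [426.9, -328.8, 93.2]
eef_rot: [3.141, -0.0, -0.397]
wrist_force: [-0.4, 0.6, -1.2]
finger_gap: 0.3
finger_force: 0.0
clock: 14.92
eef_pos: [427.1, -328.9, 94.2]
eef_rot: [3.141, -0.001, -0.4]
wrist_force: [-0.4, -0.8, -0.3]
finger_gap: 0.1
finger_force: 0.0
[ 427.08715344 -328.85479542   94.14671426] [ 3.14135220e+00 -6.66486861e-04 -4.00053148e-01]
[287.70538629 242.81860811] [287.61280376 222.27917786]
```

View pics/w11.png

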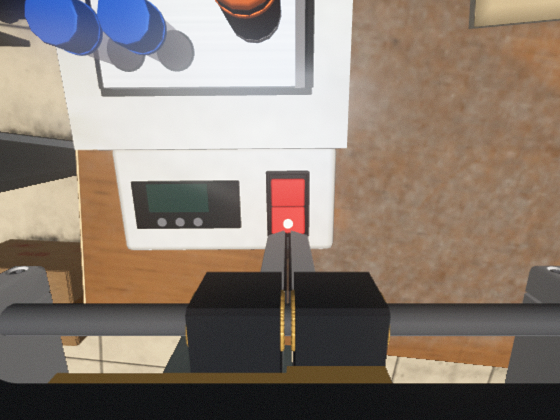

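The dot is at (288,224), right in front of the fingertips as predicted, and the probe stands in the well at the top of the view. I'll lower onto the dotted half.

```bash
python3 -m inch '[{"gripper":0,"dx":0,"dy":0,"dz":-0.006,"wx":0,"wy":0,"wz":0},{"gripper":0,"dx":0,"dy":0,"dz":-0.012,"wx":0,"wy":0,"wz":0},{"gripper":0,"dx":0,"dy":0,"dz":-0.018,"wx":0,"wy":0,"wz":0},{"gripper":0,"dx":0,"dy":0,"dz":-0.022,"wx":0,"wy":0,"wz":0},{"gripper":0,"dx":0,"dy":0,"dz":-0.024,"wx":0,"wy":0,"wz":0}]'
python3 -m inch '[{"gripper":0,"dx":0,"dy":0,"dz":-0.001,"wx":0,"wy":0,"wz":0},{"gripper":0,"dx":0,"dy":0,"dz":-0.002,"wx":0,"wy":0,"wz":0},{"gripper":0,"dx":0,"dy":0,"dz":-0.003,"wx":0,"wy":0,"wz":0},{"gripper":0,"dx":0,"dy":0,"dz":-0.004,"wx":0,"wy":0,"wz":0},{"gripper":0,"dx":0,"dy":0,"dz":-0.005,"wx":0,"wy":0,"wz":0}]'
```

```text
clock: 15.38
eef_pos: [426.6, -328.5, 68.7]
eef_rot: [-3.141, 0.001, -0.401]
wrist_force: [-0.5, -0.4, 0.7]
finger_gap: 0.3
finger_force: 0.0
clock: 15.8
eef_pos: [427.0, -328.8, 64.8]
eef_rot: [3.141, -0.0, -0.401]
wrist_force: [-0.4, -0.6, 0.5]
finger_gap: 0.9
finger_force: 0.1
```

```bash
python3 -m inch '[{"gripper":0,"dx":0,"dy":0,"dz":-0.0005,"wx":0,"wy":0,"wz":0},{"gripper":0,"dx":0,"dy":0,"dz":-0.001,"wx":0,"wy":0,"wz":0},{"gripper":0,"dx":0,"dy":0,"dz":-0.0015,"wx":0,"wy":0,"wz":0},{"gripper":0,"dx":0,"dy":0,"dz":-0.002,"wx":0,"wy":0,"wz":0},{"gripper":0,"dx":0,"dy":0,"dz":-0.002,"wx":0,"wy":0,"wz":0}]'
```

```text
clock: 16.22
eef_pos: [426.7, -328.7, 62.7]
eef_rot: [-3.142, 0.001, -0.401]
wrist_force: [-2.6, 0.8, 2.9]
finger_gap: 0.7
finger_force: 1.6
```

```bash
python3 -m inch '[{"gripper":0,"dx":0,"dy":0,"dz":-0.0005,"wx":0,"wy":0,"wz":0},{"gripper":0,"dx":0,"dy":0,"dz":-0.001,"wx":0,"wy":0,"wz":0},{"gripper":0,"dx":0,"dy":0,"dz":-0.0015,"wx":0,"wy":0,"wz":0},{"gripper":0,"dx":0,"dy":0,"dz":-0.002,"wx":0,"wy":0,"wz":0},{"gripper":0,"dx":0,"dy":0,"dz":-0.002,"wx":0,"wy":0,"wz":0}]'
```

```text
clock: 16.63
eef_pos: [426.9, -328.7, 60.6]
eef_rot: [-3.142, 0.0, -0.401]
wrist_force: [-1.7, 1.3, 1.6]
finger_gap: 0.2
finger_force: 1.1
```

```bash
python3 -m inch '[{"gripper":0,"dx":0,"dy":0,"dz":-0.0005,"wx":0,"wy":0,"wz":0},{"gripper":0,"dx":0,"dy":0,"dz":-0.001,"wx":0,"wy":0,"wz":0},{"gripper":0,"dx":0,"dy":0,"dz":-0.0015,"wx":0,"wy":0,"wz":0},{"gripper":0,"dx":0,"dy":0,"dz":-0.0015,"wx":0,"wy":0,"wz":0},{"gripper":0,"dx":0,"dy":0,"dz":-0.0015,"wx":0,"wy":0,"wz":0}]'
```

```text
clock: 17.05
eef_pos: [426.9, -328.7, 59.3]
eef_rot: [3.142, 0.0, -0.401]
wrist_force: [-4.1, 2.3, 5.1]
finger_gap: 0.7
finger_force: 2.5
```

```bash
python3 -m inch '[{"gripper":0,"dx":0,"dy":0,"dz":-0.0003,"wx":0,"wy":0,"wz":0},{"gripper":0,"dx":0,"dy":0,"dz":-0.0006,"wx":0,"wy":0,"wz":0},{"gripper":0,"dx":0,"dy":0,"dz":-0.001,"wx":0,"wy":0,"wz":0},{"gripper":0,"dx":0,"dy":0,"dz":-0.001,"wx":0,"wy":0,"wz":0},{"gripper":0,"dx":0,"dy":0,"dz":-0.001,"wx":0,"wy":0,"wz":0}]'
```

```text
clock: 17.47
eef_pos: [426.9, -328.7, 59.0]
eef_rot: [3.141, -0.0, -0.401]
wrist_force: [-6.8, 3.9, 13.8]
finger_gap: 0.2
finger_force: 6.7
```

```bash
python3 -m inch '[{"gripper":0,"dx":0,"dy":0,"dz":-0.0003,"wx":0,"wy":0,"wz":0},{"gripper":0,"dx":0,"dy":0,"dz":-0.0006,"wx":0,"wy":0,"wz":0},{"gripper":0,"dx":0,"dy":0,"dz":-0.001,"wx":0,"wy":0,"wz":0},{"gripper":0,"dx":0,"dy":0,"dz":-0.001,"wx":0,"wy":0,"wz":0},{"gripper":0,"dx":0,"dy":0,"dz":-0.001,"wx":0,"wy":0,"wz":0}]'
```

```text
clock: 17.88
eef_pos: [427.0, -328.8, 58.8]
eef_rot: [3.141, -0.0, -0.401]
wrist_force: [-10.9, 7.5, 23.2]
finger_gap: 0.5
finger_force: 11.6
```

The rocker reached a hard stop after about 4.5 mm of travel. I'll lift to the earlier viewing pose and compare the dot's pixel position with the "off" picture.

```bash
python3 -m inch '[{"gripper":0,"dx":0,"dy":0,"dz":0.003,"wx":0,"wy":0,"wz":0},{"gripper":0,"dx":0,"dy":0,"dz":0.01,"wx":0,"wy":0,"wz":0},{"gripper":0,"dx":0,"dy":0,"dz":0.02,"wx":0,"wy":0,"wz":0},{"gripper":0,"dx":0,"dy":0,"dz":0.03,"wx":0,"wy":0,"wz":0},{"gripper":0,"dx":0,"dy":0,"dz":0.0365,"wx":0,"wy":0,"wz":0}]'
python3 -m inch '[{"gripper":0,"dx":0,"dy":0,"dz":0,"wx":0,"wy":0,"wz":0},{"gripper":0,"dx":0,"dy":0,"dz":0,"wx":0,"wy":0,"wz":0},{"gripper":0,"dx":0,"dy":0,"dz":0,"wx":0,"wy":0,"wz":0},{"gripper":0,"dx":0,"dy":0,"dz":0,"wx":0,"wy":0,"wz":0},{"gripper":0,"dx":0,"dy":0,"dz":0,"wx":0,"wy":0,"wz":0}]'
python3 - <<'E'
from h import *
b=manip.camera("wrist");s=manip.read_state();print(s["eef_pos"]);cv2.imwrite("pics/w12.png",b)
R=[430.6,-330.3];print("pred off/on",proj("wrist",R+[63],s),proj("wrist",R+[59],s))
for im in(cv2.imread("pics/w11.png"),b):
    r=im[170:240,266:310].astype(int);red=(r[...,2]>120)&(r[...,1]<90)
    k,l,st,c=cv2.connectedComponentsWithStats((r[30:,:,1]>140).astype(np.uint8))
    print([(st[i].tolist(),c[i]+[266,200]) for i in range(1,k) if st[i][4]>20])
    ys=np.where(red.sum(1)>15)[0]+170;print("red rows",ys.min(),ys.max(),"halves BGR",im[185,280],im[212,276])
    print(im[172:236:3,276,2].tolist())
E
```

```text
clock: 18.3
eef_pos: [427.4, -329.0, 95.4]
eef_rot: [3.141, -0.002, -0.401]
wrist_force: [0.0, -0.5, 0.4]
finger_gap: 0.6
finger_force: 0.0
clock: 18.72
eef_pos: [426.8, -328.6, 93.3]
eef_rot: [-3.141, 0.001, -0.401]
wrist_force: [-0.2, 0.5, -0.1]
finger_gap: 0.4
finger_force: 0.0
[ 426.78342999 -328.60584722   93.34536277]
pred off/on [287.77980112 222.07895582] [287.77548724 220.43382466]
[([42, 0, 2, 40, 44], array([308.90909091, 221.13636364])), ([0, 3, 2, 37, 40], array([266.075, 222.2  ])), ([17, 19, 10, 10, 85], array([287.55294118, 223.36470588]))]
red rows 178 207 halves BGR [ 92  97 239] [ 89  96 240]
[94, 85, 117, 240, 240, 238, 238, 237, 237, 235, 236, 222, 239, 240, 239, 239, 241, 241, 240, 241, 207, 122]
[([0, 0, 2, 40, 43], array([266.06976744, 220.72093023])), ([42, 0, 2, 40, 44], array([308.90909091, 221.13636364])), ([17, 19, 10, 9, 72], array([287.70833333, 223.09722222]))]
red rows 179 231 halves BGR [ 77  79 218] [ 74  80 229]
[96, 91, 93, 179, 219, 219, 218, 218, 219, 217, 214, 214, 218, 227, 227, 227, 226, 224, 226, 222, 168, 121]
```

The evidence agrees:
- **Travel:** the rocker sank about 4.5 mm to a hard stop on its forward-sloping face.
- **Shading:** both red halves changed shade by the amount a tilt would give.
- **Clearance:** the arm is clear of everything, with zero force on the wrist.

I'm handing the job in.

```bash
python3 - <<'E'
from h import *
print(manip.sign_off())
E
```

```text
the job is handed in; nothing more can be done
None
```

I handed the job in at about 19 s on the robot's clock: the probe went home in the well with under 10 N, then the rocker's dotted half was pressed to its stop. The arm is clear and never went near the tubes or dropper bottles, but the verdict was not reported back, and I judged "on" from the rocker's travel and shading, not a joint reading.

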